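Hold a contactor's armature in while its contacts are checked

TASK

On the oven's control panel, pull the clip-on auxiliary block off the contactor that carries it and set it down gently, right way up, in the round steel parts dish. Then press that contactor's orange armature bar all the way in to its stop with the fingertips, firmly but without ramming it, and finish while still holding it in, so that I can put my meter on the contacts. Leave the other contactor and everything else on the bench alone.

Things in the scene. Friction and masses are not known exactly. Their poses are not given: they have to be found in the camera images.
- block: Auxiliary block: light-grey box, 44 mm in y, 46 mm in x at the foot (41 mm above 10 mm), 38 mm tall, 60 g. Origin: centre of underside; axes as its contactor's. Starts clipped on its face; a sprung catch at each x end holds its foot: pulling straight up takes 9 to 15 N in the first 6 mm, light drag to 13 mm. Flat y sides to grip from above. Hollow below: pocket 22 x 30 mm, 13 mm deep.
- contactor: The contactor carrying the block: dark grey, fixed on the panel's rail, 86 (x) x 45 (y) x 86 mm high, upper 30 mm only 66 mm long in x. Origin: centre of underside, 11.5 mm above the bench; z up, y along the rail. The block sits on its level top face at z = 86 mm. Two black sprung catches stand 14 mm above the face, inner sides at x = +-21 mm, y within 10 mm.
- armature_top (a point): Centre of the top of that contactor's armature bar: orange, 16 (x) x 24 mm (y), in the middle of the face, hidden under the block until that is off. At rest its top is 11 mm above the face; pushed straight down it still stands 3 mm proud at its stop. The point moves with the bar.
- armature (a joint): Travel of that armature bar in m: 0 at rest, 0.008 at its stop, growing as it is pushed down. A spring pushes it back up: about 5 N at the start, 12 N at the stop.
- contactor2: The other contactor on the same rail: same make, size and axes, but no block on it, so its orange bar is bare. The two may stand in either place, at least 66 mm apart. Not to be operated.
- armature2 (a joint): Travel of the other contactor's orange bar, same values and spring. To be left at 0.
- panel: The oven's control panel, fixed flat on the bench: plate 240 (x) x 320 (y) x 4 mm, origin at the centre of its underside. Rail along y in the middle, wire ducts 47 mm high at x = +-103 mm, three white breakers to 90 mm at the +y end, terminals to 48 mm at the -y end. Only the block, catches and orange bars stand above the contactors' faces (98 mm above the bench).
- dish: Round bare-steel parts dish, empty, 150 mm across the rim (132 mm at the foot), 28 mm high, wall 3 mm; origin at the centre of its underside, inner floor 3 mm above it. About 0.4 kg, loose.
- meter: Yellow and black clamp meter lying flat, about 190 x 70 x 37 mm, origin under its middle. Leave alone.
- screwdriver: Screwdriver, 200 mm, lying along its x, origin under its middle. Leave alone.
- plug: Black round power plug standing with its brass blades up, 42 mm across, 67 mm tall, origin under its centre. Leave alone.
- spray: Blue and white spray can with a red cap, 65 mm across, 195 mm tall, origin under its centre. Leave alone.
- relay: Small clear plug-in relay standing on its top, 21 x 28 x 42 mm, origin under its centre. Leave alone.
- mug: White mug, 82 mm across, 95 mm tall, origin under its centre. Leave alone.
There are look-alikes about, which are no part of the job. What is shaped like the block but green is not meant. Of the things that look like the dish, take the one that is farthest from the robot's base at the start.

How it is judged:
By the outcome, as a careful person would: the job done as asked, in the order asked, and still so for the second after the job is handed in, while the arm keeps its last pose, push and grip.
It also fails if it takes over 56 s, if anything falls off the work surface, if the arm or the gripper's body presses on something with over 40 N, if the wrist force passes 120 N, or if a joint passes its speed limit or range.

ROBOT

A 6-joint arm with a two-finger parallel gripper is mounted at the origin on the work surface. World frame = base frame: x ahead of the robot, y to its left, z up, the work surface at z = 0. Lengths are in mm, angles in rad, forces in N, time in s.
With the tool pointing down it reaches from about 350 to 775 mm from the base axis. Payload 7.3 kg.
Tool frame: the origin (TCP) lies on the mounting face of the last link; the fingertips stand 178 mm ahead of it and the grasp point (between the pads) lies 159 mm ahead of it; z points along the fingers, y is the line along which they close (so a half turn about z gives the same grasp; the last joint's range is limited). The gripper opens to 92 mm and grips with 3 to 60 N. Pads are 19 mm wide; open, the fingers measure 130 mm over their backs; the gripper's body (75 mm by 190 mm) begins 47 mm behind the grasp point.
Start: joints at [-1.449, 0.342, 1.524, -0, 1.275, -0.146], TCP at [138.94, -506.284, 404.741] pointing down, gripper open.
Joint ranges: [-2.53, 2.53], [-0.77, 2.02], [0.04, 2.7], [-1, 4.14], [0.28, 2.66], [-3.11, 3.11]. Speed limits (rad/s): [2.57, 2.57, 3.14, 3.14, 3.14, 3.14].

INTERFACE

Orientations are given as [roll, pitch, yaw] about the fixed x, y, z axes, in that order (R = Rz(yaw) Ry(pitch) Rx(roll)).
In Python, from plant import bot, vision gives the robot as it stands. The module is installed in compiled form; this text tells all that it offers.
- The arm moves only by the tool run_rows, called by a JSON object that holds its "api" and its "payload". Schema: {"type":"object","properties":{"motion":{"type":"array","items":{"type":"object","properties":{"jaw":{"type":"number"},"pos":{"type":"array","items":{"type":"number"},"minItems":3,"maxItems":3},"turn":{"type":"number"}},"additionalProperties":false,"required":["jaw"]},"minItems":1,"maxItems":5},"only":{"type":"string"},"quiet":{"type":"boolean"},"lines":{"type":"string"}},"required":["motion"],"additionalProperties":false}. motion is a list of rows, 1 to 5 of them, each an object with the fields jaw (the finger opening in mm), pos (a list: dx, dy, dz in shares of 400 mm (1.0 is 400 mm)), turn (a turn about the tool's z in parts of the range, where 1.0 means pi rad); a field left out counts as zero (the opening has to be given); each row is the pose to reach, as a shift and turn from the pose commanded when the call began, along the tool's axes at that moment; what a row does not reach only later rows make up. A row lasts 1/8 s, in which the tool goes at most 62.5 mm and 0.188 rad, less where a joint would pass 70% of its speed; a pose out of reach is approached as far as the arm can. The fingers move at their own pace and stop on an object; the grip force is fixed at half the most. Time passes only in rows, so rows that do not move let the fingers close. The tool returns the time, the measured TCP pose, the force, the opening and the grip force at its end. only (a regular expression) keeps the lines of the reply that match it, lines (a string "A,B") keeps lines A to B, and quiet returns only ok. No shift or turn number may pass 1 either way. Input that does not fit is refused with a message, and nothing moves.
- bot.get_obs(): the state, without advancing time (a new reading comes with each control period).
- vision.capture(name): name is "scene" or "top"; returns a dict with "color" (384x512x3 uint8, red, green, blue), "K" (3x3 intrinsics, pixels), "R" (3x3) and "t" (3): a world point X has camera coordinates R X + t. Camera axes: x right, y down, z forward; pixel columns grow to the right and rows downward; lengths in mm; the calibration is good to about 2 mm. A picture is of the moment at which its call begins. There is no depth.
- bot.close_job(): hands the job in; it is judged then, once.
The state is a dict: "time": time; "joint_positions": joint angles; "dq": joint speeds; "tau": joint torques, N m; "tool_pos": TCP position; "tcp_rot": TCP orientation; "contact_force": force on the tool from outside, world axes, zero at the start; "moment": the same for the moment, N m; "grip_width": finger opening in mm; "finger_force": force on a finger pad.
Only numpy, scipy, OpenCV 4.12 (cv2) and the standard library are available. Lean on these libraries where they do the work, as an engineer would, in place of code of your own. Each camera call takes 0.05 s, during which the arm holds its last target. There are 200 camera calls.

## Working session

There is one attempt and no reset: what is moved stays moved. The work goes in short steps, Python scripts to look and compute and a tool call to move; the robot and the scene stay as the last step left them, time stands still between calls to the robot, and variables do not carry over. Pictures are saved under pics/ and viewed, at most 10 in all, crops included, and the job is handed in when it is done.

```bash
mkdir -p pics; python3 - <<'E'
from plant import bot, vision
import cv2, numpy as np
print(bot.get_obs())
for n in("scene","top"):
    c=vision.capture(n); cv2.imwrite(f"pics/{n}0.png",cv2.resize(c["color"][:,:,::-1],(800,600),interpolation=cv2.INTER_CUBIC))
    np.savez(f"{n}0.npz",**c); print(n,c["K"],c["R"],c["t"],-c["R"].T@c["t"])
E
```

```text
{'time': 0.0, 'joint_positions': array([-1.44895689e+00,  3.42741336e-01,  1.52506547e+00, -2.05019358e-05,
        1.27540136e+00, -1.45972472e-01]), 'dq': array([-0.00119124, -0.00204847,  0.00105259,  0.00163289, -0.00060279,
       -0.00148678]), 'tau': array([-6.70046338e-04, -4.31246102e+01, -2.44220209e+01,  7.17329420e-02,
        5.60350728e-02, -1.11402130e-04]), 'tool_pos': array([ 138.94120975, -506.12849048,  404.01816885]), 'tcp_rot': array([-3.13999146e+00, -2.15589112e-04,  2.67817720e-01]), 'contact_force': array([-0.48502208,  0.75983994,  0.91687391]), 'moment': array([ 0.00479089, -0.01489256,  0.04787383]), 'finger_force': 0.0, 'grip_width': 91.90610535168469}
scene [[485.47751963   0.         251.41448013]
 [  0.         485.47751963 186.83209532]
 [  0.           0.           1.        ]] [[ 0.81728504  0.57622307 -0.00348439]
 [ 0.32504176 -0.46599859 -0.82291747]
 [-0.47580775  0.67142557 -0.56815024]] [-393.44093131 -102.46355953 1950.94641499] [ 1283.13374685 -1130.95343979  1022.74071316]
top [[375.58971708   0.         252.06842719]
 [  0.         375.58971708 194.07201139]
 [  0.           0.           1.        ]] [[ 0.02892509 -0.99956983 -0.00484659]
 [-0.99353871 -0.02821755 -0.10993   ]
 [ 0.10974595  0.00799501 -0.99392752]] [ -13.40745521  506.04801151 1396.23519186] [ 349.93493748  -10.28516502 1443.32145266]
```

View pics/scene0.png

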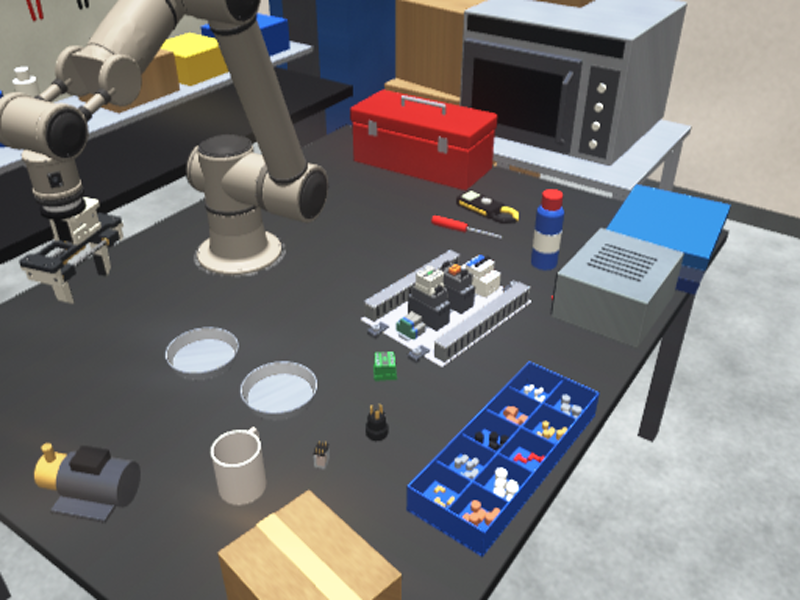

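View pics/top0.png

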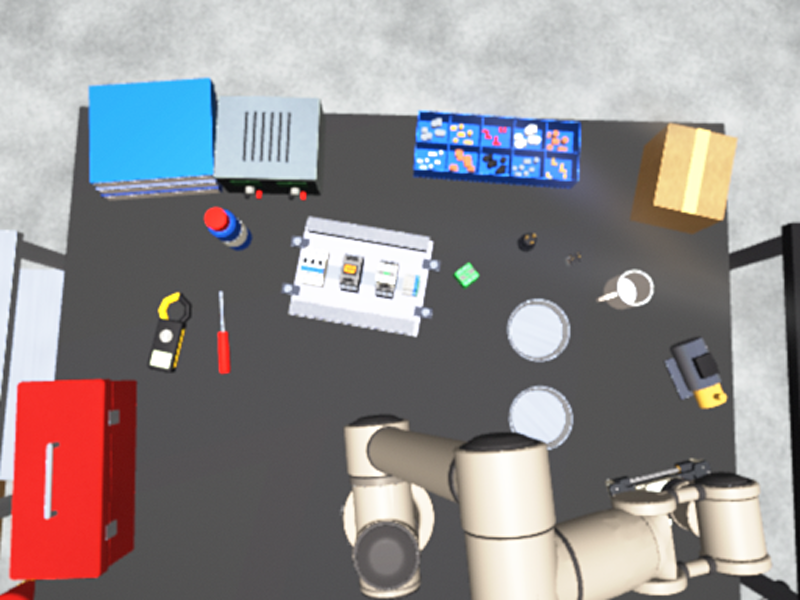

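The scene picture (800x600 px) shows the contactor with the light-grey block at (430,285) and the bare orange bar at (455,270). Two dishes stand at (201,350) and (279,387), and the green look-alike is at (385,365).
The top picture shows the block at (387,270), the bare bar at (351,268) and the green one at (467,274). The dishes are at (538,330) and (541,418); the one at (538,330) is farther from the base (~(385,520)). I'll confirm both in one enlarged crop.

```bash
python3 - <<'E'
import cv2, numpy as np
t=np.load("top0.npz")["color"][:,:,::-1]; s=np.load("scene0.npz")["color"][:,:,::-1]
def crop(im,x,y,w,h,k): return cv2.resize(im[y:y+h,x:x+w],None,fx=k,fy=k,interpolation=cv2.INTER_CUBIC)
a=crop(t,180,135,100,75,4); b=crop(s,225,150,100,75,4)   # 400x300 each
c=crop(t,310,180,100,75,4)
d=crop(s,95,195,133,100,3)[:300,:399]; d=cv2.copyMakeBorder(d,0,300-d.shape[0],0,400-d.shape[1],0)
# zoom: block tight
a=crop(t,225,155,50,37,8)[:296]; b=crop(s,250,158,50,37,8)[:296]
z=lambda m: cv2.copyMakeBorder(m,0,300-m.shape[0],0,400-m.shape[1],0)
cv2.imwrite("pics/crop1.png",np.vstack([np.hstack([z(a),z(b)]),np.hstack([c,d])]))
E
```

```text
(no output)
```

View pics/crop1.png

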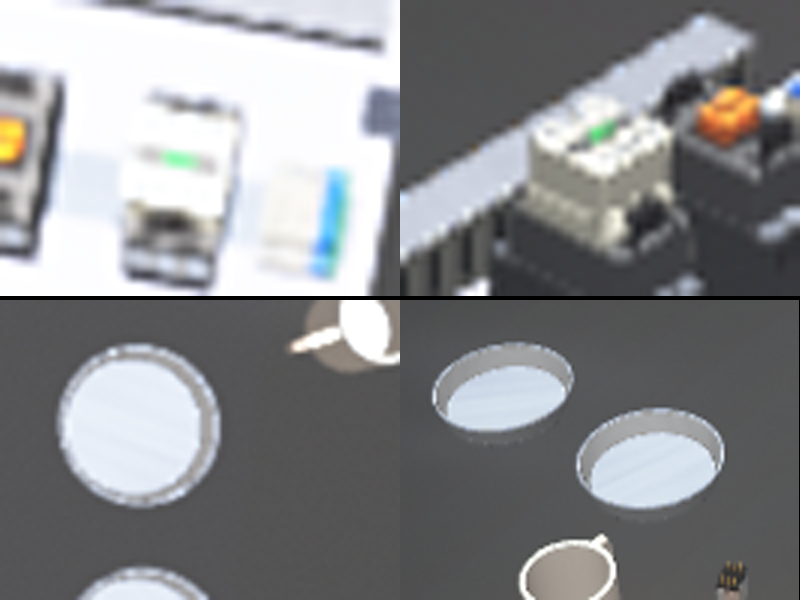

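The crop confirms the targets. The block is light grey with a green mark, at native top px (247.5,174.7) and scene px (275,174), sitting on its contactor; contactor2's bar is bare orange. The dish farther from the base is the upper one in the top view, and the right/near one in the scene view. Next I measure them.

```bash
cat > h.py <<'E'
import cv2, numpy as np
def P(c): return c["K"]@np.c_[c["R"],c["t"]]
def proj(c,X): x=(P(c)@np.c_[np.atleast_2d(X),np.ones(len(np.atleast_2d(X)))].T); return (x[:2]/x[2]).T
def tri(ct,cs,a,b):
    X=cv2.triangulatePoints(P(ct),P(cs),np.float64(a).reshape(2,1),np.float64(b).reshape(2,1)); X=(X[:3]/X[3]).ravel()
    return X, np.hypot(*(proj(ct,X)[0]-a)), np.hypot(*(proj(cs,X)[0]-b))
def blob(c,lo,hi,box):
    x,y,w,h=box; m=cv2.inRange(cv2.cvtColor(c["color"],cv2.COLOR_RGB2HSV),lo,hi)[y:y+h,x:x+w]
    M=cv2.moments(m,True); return np.array([x+M["m10"]/M["m00"],y+M["m01"]/M["m00"]]),M["m00"]
E
python3 - <<'E'
from h import *
t=dict(np.load("top0.npz")); s=dict(np.load("scene0.npz"))
g=((45,80,80),(80,255,255)); o=((8,140,120),(22,255,255))
for n,r,bt,bs in(("green",g,(235,165,25,20),(262,162,25,22)),("orange",o,(212,160,28,25),(280,160,25,22))):
    a,na=blob(t,*r,bt); b,nb=blob(s,*r,bs); print(n,a,na,b,nb,*tri(t,s,a,b))
# dish: fit base-plane circle with rim at z
def rim(c,box,k):
    x,y,w,h=box; im=c["color"][y:y+h,x:x+w]; gr=cv2.cvtColor(im,cv2.COLOR_RGB2GRAY)
    m=(gr>85).astype(np.uint8); m=cv2.morphologyEx(m,cv2.MORPH_CLOSE,np.ones((3,3)))
    cs,_=cv2.findContours(m,cv2.RETR_EXTERNAL,cv2.CHAIN_APPROX_NONE); cn=max(cs,key=cv2.contourArea)
    return cv2.fitEllipse(cn+np.array([[[x,y]]]))
ea=rim(t,(315,185,60,52),0); eb=rim(s,(148,225,62,48),0); print(ea,eb); print(tri(t,s,ea[0],eb[0]))
E
```

```text
green [247.  174.5] 4.0 [274.33333333 174.33333333] 3.0 [562.26623955  19.56855937 137.21587976] 0.22815625058784897 0.14439707671716773
orange [223.30434783 171.69565217] 23.0 [290.8        172.02857143] 35.0 [575.26708456 106.10538538 105.30107703] 0.23162789048196644 0.14423625585936686
((345.8865966796875, 209.0603790283203), (40.632118225097656, 60.93454360961914), 43.360801696777344) ((178.5, 248.5), (54.778133392333984, 73.47099304199219), 90.0)
(array([ 459.33687879, -353.83923042,   29.10375719]), np.float64(0.00043229079668780876), np.float64(0.0003224704076476022))
```

```bash
python3 - <<'E'
from h import *
t=dict(np.load("top0.npz")); s=dict(np.load("scene0.npz"))
from scipy.optimize import least_squares
def edge(c,box,th):
    x,y,w,h=box; gr=cv2.cvtColor(c["color"][y:y+h,x:x+w],cv2.COLOR_RGB2GRAY)
    m=cv2.morphologyEx((gr>th).astype(np.uint8),cv2.MORPH_CLOSE,np.ones((3,3)))
    cs,_=cv2.findContours(m,cv2.RETR_EXTERNAL,cv2.CHAIN_APPROX_NONE); cn=cv2.convexHull(max(cs,key=cv2.contourArea))
    return cv2.fitEllipse(cn+np.array([[[x,y]]]))
ea=edge(t,(320,186,50,48),110); eb=edge(s,(150,228,56,42),110); print(ea,eb); D=tri(t,s,ea[0],eb[0])[0]; print(D)
# panel yaw from orange/green and plate long edges
gr=cv2.cvtColor(t["color"],cv2.COLOR_RGB2GRAY)[130:220,180:285]
m=(gr>140).astype(np.uint8); m=cv2.morphologyEx(m,cv2.MORPH_OPEN,np.ones((9,9)))
print(cv2.minAreaRect(cv2.findNonZero(m)))
th=-.149; R=np.array([[np.cos(th),-np.sin(th)],[np.sin(th),np.cos(th)]])
def box(cx,cy,z0,z1,lx,ly):
    q=np.array([[-lx,-ly],[lx,-ly],[lx,ly],[-lx,ly]])/2@R.T+[cx,cy]; return [np.c_[q,[z]*4] for z in(z0,z1)]
c0=np.array([562.3,19.6]); vis=[]
polys=[(p,(0,0,255)) for p in box(*c0,97.5,135.5,41,44)]+[(p,(255,0,255)) for p in box(*c0,97.5,97.5,66,45)]+[(box(*(c0+R@[0,87.5]),108.5,108.5,16,24)[0],(255,255,0))]
a=np.linspace(0,2*np.pi,60); polys+=[(np.c_[D[0]+r*np.cos(a),D[1]+r*np.sin(a),0*a+z],(0,255,0)) for r,z in((75,28),(64,3))]
def draw(c,x,y,w,h,k):
    im=cv2.resize(c["color"][y:y+h,x:x+w,::-1],None,fx=k,fy=k,interpolation=cv2.INTER_CUBIC)
    for p,col in polys: cv2.polylines(im,[np.int32(((proj(c,p)-[x,y]+.5)*k-.5))],True,col,1)
    return im
cv2.imwrite("pics/ov.png",np.vstack([np.hstack([draw(t,210,155,50,37,8),draw(s,255,158,50,37,8)]),np.hstack([draw(t,310,180,100,75,4),draw(s,130,215,100,75,4)])]))
E
```

```text
((344.2709655761719, 210.8854522705078), (40.3255615234375, 41.42026901245117), 129.71566772460938) ((177.8765106201172, 247.61920166015625), (33.58265686035156, 49.92497253417969), 81.29216003417969)
[ 452.22643806 -348.92916829   25.43397547]
((50.78073501586914, 46.13578414916992), (84.17135620117188, 64.7669677734375), 9.865806579589844)
```

View pics/ov.png

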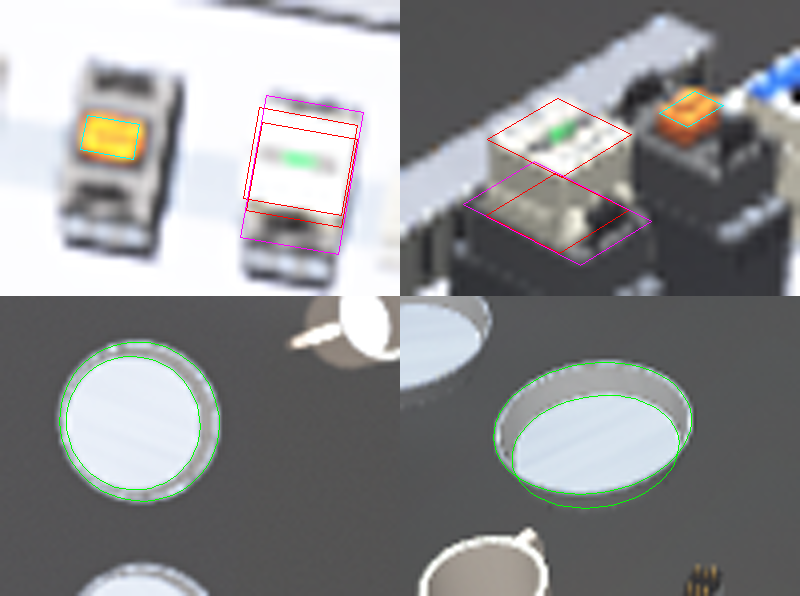

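Projections of the measured poses land on the pictures: block top face at (299,160) in the top crop, catches, bar 2 and dish rim all match. The block top is at z≈137 (text 135.5), bar 2 at 105 (text 108.5), the dish rim at 25 (text 28). Contactor yaw is ≈ -0.147.

```bash
cat > go.py <<'E'
import sys,numpy as np
from plant import bot
from scipy.spatial.transform import Rotation as R
o=bot.get_obs(); x,y,z,yaw=map(float,sys.argv[1:5])
M=R.from_euler("xyz",o["tcp_rot"]).as_matrix()
print("t",o["time"],"tcp",o["tool_pos"].round(1),o["tcp_rot"].round(3),"F",o["contact_force"].round(1),"w",round(o["grip_width"],1))
print("shift",(M.T@(np.array([x,y,z])-o["tool_pos"])).round(1),"turn",round(o["tcp_rot"][2]-yaw,3))
E
python3 go.py 562 19.8 345 -0.147
```

```text
t 0.1 tcp [ 138.9 -506.2  404.1] [-3.14  -0.     0.268] F [ 0.6 -0.3  0.2] w 92.1
shift [ 547.2 -395.2   59.8] turn 0.415
```

The rows are not in the units I measure in: shifts go in shares of 400 mm and turns go in shares of pi rad. I convert before sending: 250 mm / 400 = 0.625, 200 mm / 400 = 0.5, 0.2 rad / 3.1416 = 0.0637.

{"api": "run_rows", "payload": {"motion": [{"jaw":62, "pos":[0.125, -0.09, 0], "turn":0.0127}, {"jaw":62, "pos":[0.25, -0.18, 0], "turn":0.0255}, {"jaw":62, "pos":[0.375, -0.27, 0], "turn":0.0382}, {"jaw":62, "pos":[0.5, -0.36, 0], "turn":0.0509}, {"jaw":62, "pos":[0.625, -0.45, 0], "turn":0.0637}]}}

```text
time: 0.72
tool_pos: [333.2, -264.8, 404.6]
tcp_rot: [3.142, -0.0, 0.066]
contact_force: [0.8, -0.3, 0.1]
grip_width: 61.9
finger_force: 0.0
```

```bash
python3 go.py 562 19.8 345 -0.147
```

```text
t 0.725 tcp [ 333.2 -264.8  404.6] [ 3.142 -0.     0.066] F [ 0.8 -0.3  0.1] w 61.9
shift [ 247.1 -268.9   59.6] turn 0.213
```

To row units: -218 mm / 400 = -0.545, 200 mm / 400 = 0.5, 0.213 rad / 3.1416 = 0.0678.

{"api": "run_rows", "payload": {"motion": [{"jaw":62, "pos":[0.1, -0.11, 0], "turn":0.0127}, {"jaw":62, "pos":[0.2, -0.22, 0.025], "turn":0.0255}, {"jaw":62, "pos":[0.3, -0.33, 0.05], "turn":0.0382}, {"jaw":62, "pos":[0.4, -0.44, 0.075], "turn":0.0541}, {"jaw":62, "pos":[0.5, -0.545, 0.1], "turn":0.0678}]}}

```text
time: 1.35
tool_pos: [518.1, -33.6, 364.2]
tcp_rot: [3.141, 0.0, -0.146]
contact_force: [0.2, -1.6, -0.5]
grip_width: 62.4
finger_force: 0.0
```

{"api": "run_rows", "payload": {"motion": [{"jaw":62, "pos":[0.075, -0.0875, 0.025]}, {"jaw":62, "pos":[0.11, -0.125, 0.05]}, {"jaw":62, "pos":[0.11, -0.125, 0.05]}, {"jaw":62, "pos":[0.11, -0.125, 0.05]}]}}

```text
time: 1.85
tool_pos: [567.5, 7.1, 344.7]
tcp_rot: [3.141, 0.001, -0.145]
contact_force: [-0.9, -0.2, -0.6]
grip_width: 61.8
finger_force: 0.0
```

```bash
python3 go.py 562 19.8 345 -0.147
```

```text
t 1.85 tcp [567.5   7.1 344.7] [ 3.141e+00  1.000e-03 -1.450e-01] F [-0.9 -0.2 -0.6] w 61.8
shift [ -7.3 -11.7  -0.3] turn 0.002
```

To row units: 20 mm / 400 = 0.05, -11.7 mm / 400 = -0.0293.

{"api": "run_rows", "payload": {"motion": [{"jaw":62, "pos":[-0.0183, -0.0293, 0]}, {"jaw":62, "pos":[-0.0183, -0.0293, 0]}, {"jaw":62, "pos":[-0.0183, -0.0293, 0.05]}, {"jaw":62, "pos":[-0.0183, -0.0293, 0.05]}]}}

```text
time: 2.35
tool_pos: [561.8, 20.1, 323.9]
tcp_rot: [3.141, 0.003, -0.145]
contact_force: [-0.6, -0.9, 0.1]
grip_width: 62.2
finger_force: 0.0
```

```bash
python3 go.py 562 19.8 279 -0.147
python3 - <<'E'
from h import *
from plant import vision
t=vision.capture("top")["color"];s=vision.capture("scene")["color"]
f=lambda m,x,y:cv2.resize(m[y:y+75,x:x+100,::-1],None,fx=4,fy=4,interpolation=cv2.INTER_CUBIC)
cv2.imwrite("pics/pre.png",np.hstack([f(t,195,135),f(s,225,130)]))
E
```

```text
t 2.35 tcp [561.8  20.1 323.9] [ 3.141e+00  3.000e-03 -1.450e-01] F [-0.6 -0.9  0.1] w 62.2
shift [ 0.4  0.3 44.9] turn 0.002
```

View pics/pre.png

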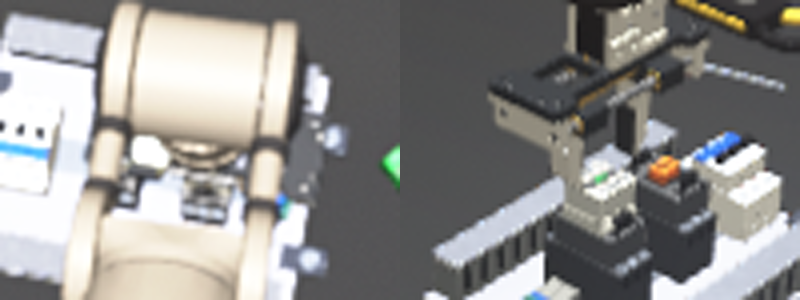

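In the scene view (right half), the fingers stand above and on either side of the block at (600,190), clear of bar 2 at (665,165). Going down.

{"api": "run_rows", "payload": {"motion": [{"jaw":62, "pos":[0.001, 0.0008, 0.0375]}, {"jaw":62, "pos":[0.001, 0.0008, 0.075]}, {"jaw":62, "pos":[0.001, 0.0008, 0.1]}, {"jaw":62, "pos":[0.001, 0.0008, 0.1125]}, {"jaw":62, "pos":[0.001, 0.0008, 0.1125]}]}}

```text
time: 3.08
tool_pos: [562.8, 19.9, 279.3]
tcp_rot: [3.141, 0.001, -0.145]
contact_force: [-0.0, -0.3, -0.3]
grip_width: 62.3
finger_force: 0.0
```

{"api": "run_rows", "payload": {"motion": [{"jaw":40}, {"jaw":40}, {"jaw":40}, {"jaw":40}]}}

```text
time: 3.58
tool_pos: [562.9, 19.9, 280.1]
tcp_rot: [3.142, -0.001, -0.145]
contact_force: [-0.0, -0.4, 1.9]
grip_width: 44.1
finger_force: 30.0
```

To row units: -20 mm / 400 = -0.05, -15 mm / 400 = -0.0375.

{"api": "run_rows", "payload": {"motion": [{"jaw":40, "pos":[0, 0, -0.0075]}, {"jaw":40, "pos":[0, 0, -0.015]}, {"jaw":40, "pos":[0, 0, -0.025]}, {"jaw":40, "pos":[0, 0, -0.0375]}, {"jaw":40, "pos":[0, 0, -0.05]}]}}

```text
time: 4.2
tool_pos: [563.0, 19.9, 301.1]
tcp_rot: [-3.142, -0.002, -0.145]
contact_force: [-0.1, -0.6, -0.4]
grip_width: 43.2
finger_force: 30.0
```

{"api": "run_rows", "payload": {"motion": [{"jaw":40, "pos":[0, 0, -0.0625]}, {"jaw":40, "pos":[0, 0, -0.125]}, {"jaw":40, "pos":[0, 0, -0.125]}]}}

```text
time: 4.58
tool_pos: [563.2, 19.9, 352.4]
tcp_rot: [-3.141, -0.006, -0.145]
contact_force: [0.3, -1.1, -1.0]
grip_width: 43.7
finger_force: 30.0
```

```bash
python3 go.py 452.2 -349 320 -0.147
python3 - <<'E'
from h import *
from plant import vision
t=vision.capture("top")["color"];s=vision.capture("scene")["color"]
f=lambda m,x,y:cv2.resize(m[y:y+75,x:x+100,::-1],None,fx=4,fy=4,interpolation=cv2.INTER_CUBIC)
cv2.imwrite("pics/lift.png",np.hstack([f(t,195,135),f(s,225,120)]))
E
```

```text
t 4.575 tcp [563.2  19.9 352.4] [-3.141 -0.006 -0.145] F [ 0.3 -1.1 -1. ] w 43.7
shift [-56.6 381.   32. ] turn 0.002
```

View pics/lift.png

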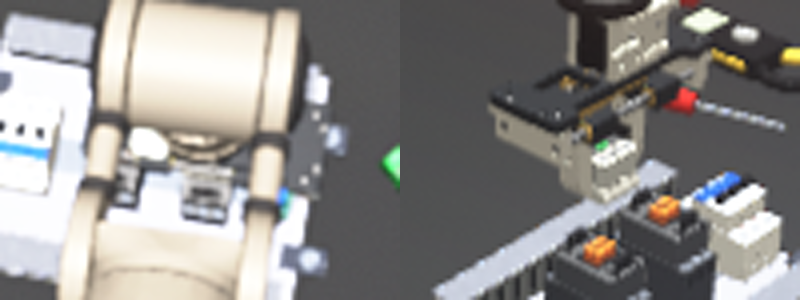

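The block (scene half, (612,165)) hangs upright between the fingers, and its contactor's orange bar is bare at (598,248). Carrying it to the dish.

To row units: 260 mm / 400 = 0.65, 205 mm / 400 = 0.5125.

{"api": "run_rows", "payload": {"motion": [{"jaw":40, "pos":[-0.015, 0.1, 0]}, {"jaw":40, "pos":[-0.035, 0.2375, 0]}, {"jaw":40, "pos":[-0.0575, 0.375, 0]}, {"jaw":40, "pos":[-0.0775, 0.5125, 0]}, {"jaw":40, "pos":[-0.0975, 0.65, 0]}]}}

```text
time: 5.3
tool_pos: [485.6, -233.2, 348.6]
tcp_rot: [-3.141, 0.002, -0.145]
contact_force: [0.5, -0.9, -0.9]
grip_width: 43.8
finger_force: 30.0
```

{"api": "run_rows", "payload": {"motion": [{"jaw":40, "pos":[-0.0175, 0.125, 0]}, {"jaw":40, "pos":[-0.0325, 0.225, 0]}, {"jaw":40, "pos":[-0.0425, 0.295, 0.025]}, {"jaw":40, "pos":[-0.045, 0.3025, 0.05]}, {"jaw":40, "pos":[-0.045, 0.3025, 0.05]}]}}

```text
time: 5.92
tool_pos: [451.0, -348.1, 328.0]
tcp_rot: [-3.139, 0.003, -0.145]
contact_force: [0.1, -0.2, -0.9]
grip_width: 43.5
finger_force: 30.0
```

```bash
python3 go.py 452.2 -349 187 -0.147
python3 - <<'E'
from h import *
from plant import vision,bot
s=vision.capture("scene");t=vision.capture("top"); np.savez("s1.npz",**s);np.savez("t1.npz",**t)
p=bot.get_obs()["tool_pos"]
u=proj(s,[[p[0],p[1],p[2]-178+34]])[0]; print(u)
x,y=int(u[0])-40,int(u[1])-25
try:
    g,n=blob(s,(45,80,80),(80,255,255),(int(u[0])-15,int(u[1])-15,30,30)); d=s["R"].T@np.linalg.solve(s["K"],[*g,1]); c=-s["R"].T@s["t"]
    k=np.dot((p-c)[:2],d[:2])/np.dot(d[:2],d[:2]); print(g,n,"block top",c+k*d,"tip z",p[2]-178)
except Exception as e: print(e)
o=((8,140,120),(22,255,255))
a=blob(t,*o,(233,160,28,28)); b=blob(s,*o,(263,170,22,22)); print(a,b,tri(t,s,a[0],b[0]))
im=cv2.resize(s["color"][y:y+75,x:x+100,::-1],None,fx=4,fy=4,interpolation=cv2.INTER_CUBIC)
im2=cv2.resize(t["color"][135:210,195:295,::-1],None,fx=4,fy=4,interpolation=cv2.INTER_CUBIC)
cv2.imwrite("pics/dish.png",np.hstack([im,im2]))
E
```

```text
t 5.925 tcp [ 451.  -348.1  328. ] [-3.139e+00  3.000e-03 -1.450e-01] F [ 0.1 -0.2 -0.9] w 43.5
shift [  1.7   1.  141. ] turn 0.002
[173.09585145 205.52575494]
[172.28571429 205.42857143] 7.0 block top [ 450.08445751 -349.44786834  186.14854586] tip z 151.4517740309003
(array([246.34782609, 175.60869565]), 23.0) (array([274.625, 182.075]), 40.0) (array([562.99437323,  22.22036402, 104.9270387 ]), np.float64(0.3706692013241533), np.float64(0.23770375004354233))
```

View pics/dish.png

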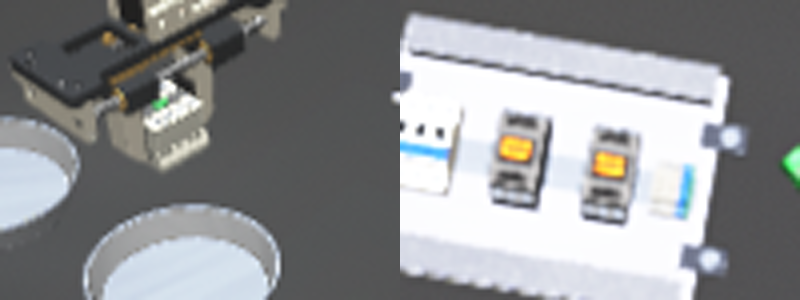

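The left half shows the block upright at (175,130), above the dish rim. The right half shows both orange bars standing proud. The block's underside sits about 3.5 mm past the fingertips. Lowering it.

To row units: 130 mm / 400 = 0.325, 115 mm / 400 = 0.2875.

{"api": "run_rows", "payload": {"motion": [{"jaw":40, "pos":[0.005, 0.0025, 0.1]}, {"jaw":40, "pos":[0.005, 0.0025, 0.2]}, {"jaw":40, "pos":[0.005, 0.0025, 0.2875]}, {"jaw":40, "pos":[0.005, 0.0025, 0.325]}, {"jaw":40, "pos":[0.005, 0.0025, 0.325]}]}}

```text
time: 6.65
tool_pos: [453.4, -349.6, 199.6]
tcp_rot: [-3.141, 0.001, -0.144]
contact_force: [0.7, -0.2, -0.4]
grip_width: 44.0
finger_force: 30.0
```

{"api": "run_rows", "payload": {"motion": [{"jaw":40, "pos":[0, 0, 0.01]}, {"jaw":40, "pos":[0, 0, 0.02]}, {"jaw":40, "pos":[0, 0, 0.025]}, {"jaw":40, "pos":[0, 0, 0.025]}]}}

```text
time: 7.15
tool_pos: [453.0, -350.2, 189.8]
tcp_rot: [3.141, -0.0, -0.145]
contact_force: [0.3, 0.1, -0.6]
grip_width: 43.6
finger_force: 30.0
```

```bash
python3 go.py 452.2 -349 184.5 -0.147
```

```text
t 7.15 tcp [ 453.  -350.2  189.8] [ 3.141 -0.    -0.145] F [ 0.3  0.1 -0.6] w 43.6
shift [-1.  -1.1  5.3] turn 0.002
```

To row units: 3 mm / 400 = 0.0075, 1.5 mm / 400 = 0.0038.

{"api": "run_rows", "payload": {"motion": [{"jaw":40, "pos":[0, 0, 0.0038]}, {"jaw":40, "pos":[0, 0, 0.0075]}, {"jaw":40, "pos":[0, 0, 0.0075]}]}}

```text
time: 7.52
tool_pos: [453.0, -350.1, 186.6]
tcp_rot: [-3.141, 0.0, -0.145]
contact_force: [-1.0, -0.6, -0.5]
grip_width: 44.4
finger_force: 30.0
```

{"api": "run_rows", "payload": {"motion": [{"jaw":40, "pos":[0, 0, 0.0025]}, {"jaw":40, "pos":[0, 0, 0.005]}, {"jaw":40, "pos":[0, 0, 0.005]}]}}

```text
time: 7.9
tool_pos: [453.1, -350.2, 185.6]
tcp_rot: [3.141, -0.0, -0.145]
contact_force: [-1.7, 1.3, 6.6]
grip_width: 43.7
finger_force: 30.0
```

The block is down on the dish floor (6.6 N). Releasing and lifting clear.

{"api": "run_rows", "payload": {"motion": [{"jaw":50}, {"jaw":58}, {"jaw":58}, {"jaw":58}]}}

```text
time: 8.4
tool_pos: [453.1, -350.2, 184.6]
tcp_rot: [-3.142, 0.0, -0.145]
contact_force: [-0.5, -0.0, -0.1]
grip_width: 58.2
finger_force: 0.0
```

{"api": "run_rows", "payload": {"motion": [{"jaw":58, "pos":[0, 0, -0.0375]}, {"jaw":58, "pos":[0, 0, -0.125]}, {"jaw":58, "pos":[0, 0, -0.225]}, {"jaw":58, "pos":[0, 0, -0.325]}, {"jaw":58, "pos":[0, 0, -0.325]}]}}

```text
time: 9.02
tool_pos: [453.6, -350.6, 319.3]
tcp_rot: [3.136, -0.007, -0.145]
contact_force: [-0.9, 0.3, -0.5]
grip_width: 58.2
finger_force: 0.0
```

```bash
python3 go.py 562.7 20.5 320 -0.147
python3 - <<'E'
from h import *
from plant import vision
s=vision.capture("scene")["color"]
cv2.imwrite("pics/placed.png",cv2.resize(s[200:275,130:230,::-1],None,fx=5,fy=5,interpolation=cv2.INTER_CUBIC))
E
```

```text
t 9.025 tcp [ 453.6 -350.6  319.3] [ 3.136 -0.007 -0.145] F [-0.9  0.3 -0.5] w 58.2
shift [  54.3 -383.    -2.3] turn 0.002
```

View pics/placed.png

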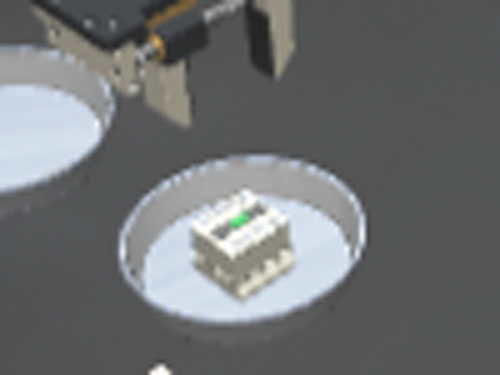

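The block stands right way up in the middle of the dish at (243,240), and the fingers are clear. Going back to the contactor with fingers closed.

To row units: -260 mm / 400 = -0.65, -205 mm / 400 = -0.5125.

{"api": "run_rows", "payload": {"motion": [{"jaw":0, "pos":[0.015, -0.1, 0]}, {"jaw":0, "pos":[0.035, -0.2375, 0]}, {"jaw":0, "pos":[0.055, -0.375, 0]}, {"jaw":0, "pos":[0.075, -0.5125, 0]}, {"jaw":0, "pos":[0.0925, -0.65, 0]}]}}

```text
time: 9.7
tool_pos: [527.2, -96.4, 313.7]
tcp_rot: [-3.141, 0.002, -0.145]
contact_force: [-0.6, -0.9, -0.5]
grip_width: 12.8
finger_force: 0.0
```

{"api": "run_rows", "payload": {"motion": [{"jaw":0, "pos":[0.02, -0.125, 0]}, {"jaw":0, "pos":[0.035, -0.2375, 0]}, {"jaw":0, "pos":[0.0425, -0.3, 0]}, {"jaw":0, "pos":[0.0425, -0.3075, 0]}, {"jaw":0, "pos":[0.0425, -0.3075, 0]}]}}

```text
time: 10.32
tool_pos: [561.6, 20.7, 314.0]
tcp_rot: [3.141, 0.002, -0.145]
contact_force: [0.6, -0.5, 1.1]
grip_width: 0.3
finger_force: 0.0
```

```bash
python3 go.py 562.7 20.5 297 -0.147
```

```text
t 10.325 tcp [561.6  20.7 314. ] [ 3.141e+00  2.000e-03 -1.450e-01] F [ 0.6 -0.5  1.1] w 0.3
shift [ 1.1 -0.  17. ] turn 0.002
```

To row units: 24 mm / 400 = 0.06, 12 mm / 400 = 0.03.

{"api": "run_rows", "payload": {"motion": [{"jaw":0, "pos":[0.0025, 0, 0.03]}, {"jaw":0, "pos":[0.0025, 0, 0.06]}, {"jaw":0, "pos":[0.0025, 0, 0.06]}]}}

```text
time: 10.7
tool_pos: [562.4, 20.3, 289.0]
tcp_rot: [3.141, 0.003, -0.146]
contact_force: [0.3, 0.0, 0.0]
grip_width: 0.4
finger_force: 0.0
```

{"api": "run_rows", "payload": {"motion": [{"jaw":0, "pos":[0, 0, 0.0038]}, {"jaw":0, "pos":[0, 0, 0.0075]}, {"jaw":0, "pos":[0, 0, 0.0075]}]}}

```text
time: 11.08
tool_pos: [562.9, 20.9, 287.8]
tcp_rot: [3.142, -0.0, -0.145]
contact_force: [-0.3, 0.2, -0.6]
grip_width: 0.9
finger_force: 0.0
```

{"api": "run_rows", "payload": {"motion": [{"jaw":0, "pos":[0, 0, 0.0038]}, {"jaw":0, "pos":[0, 0, 0.0075]}, {"jaw":0, "pos":[0, 0, 0.0075]}]}}

```text
time: 11.45
tool_pos: [563.0, 20.9, 285.2]
tcp_rot: [3.142, -0.001, -0.145]
contact_force: [-1.7, -0.1, 5.8]
grip_width: -0.1
finger_force: 2.8
```

Contact with the bar at about z 286.5 and 5.8 N, as expected. Pressing on.

To row units: 3 mm / 400 = 0.0075, 1.5 mm / 400 = 0.0038.

{"api": "run_rows", "payload": {"motion": [{"jaw":0, "pos":[0, 0, 0.0038]}, {"jaw":0, "pos":[0, 0, 0.0075]}, {"jaw":0, "pos":[0, 0, 0.0075]}]}}

```text
time: 11.82
tool_pos: [563.0, 20.9, 282.6]
tcp_rot: [3.142, -0.001, -0.145]
contact_force: [-2.9, 0.7, 6.8]
grip_width: 0.5
finger_force: 3.9
```

{"api": "run_rows", "payload": {"motion": [{"jaw":0, "pos":[0, 0, 0.0038]}, {"jaw":0, "pos":[0, 0, 0.0075]}, {"jaw":0, "pos":[0, 0, 0.0075]}]}}

```text
time: 12.2
tool_pos: [563.0, 20.9, 279.9]
tcp_rot: [3.142, -0.001, -0.145]
contact_force: [-3.4, -0.7, 9.4]
grip_width: 0.8
finger_force: 5.1
```

{"api": "run_rows", "payload": {"motion": [{"jaw":0, "pos":[0, 0, 0.0025]}, {"jaw":0, "pos":[0, 0, 0.0025]}]}}

```text
time: 12.45
tool_pos: [562.9, 20.9, 279.0]
tcp_rot: [3.142, -0.001, -0.145]
contact_force: [-3.5, -0.0, 10.8]
grip_width: 0.3
finger_force: 5.4
```

To row units: 1 mm / 400 = 0.0025.

{"api": "run_rows", "payload": {"motion": [{"jaw":0, "pos":[0, 0, 0.0025]}, {"jaw":0, "pos":[0, 0, 0.0025]}]}}

```text
time: 12.7
tool_pos: [562.9, 20.9, 278.7]
tcp_rot: [3.142, -0.002, -0.145]
contact_force: [-5.0, 0.4, 14.3]
grip_width: 0.5
finger_force: 7.5
```

{"api": "run_rows", "payload": {"motion": [{"jaw":0, "pos":[0, 0, 0.0025]}, {"jaw":0, "pos":[0, 0, 0.0025]}]}}

```text
time: 12.95
tool_pos: [562.8, 21.0, 278.6]
tcp_rot: [3.141, -0.002, -0.145]
contact_force: [-7.9, -0.2, 20.8]
grip_width: 0.6
finger_force: 10.8
```

At the stop: the position no longer moves and the force rose to 21 N. I'll ease off the sideways load slightly and check for stability.

To row units: -0.8 mm / 400 = -0.002, 0.3 mm / 400 = 0.0008.

{"api": "run_rows", "payload": {"motion": [{"jaw":0, "pos":[-0.002, 0, 0.0008]}, {"jaw":0, "pos":[-0.002, 0, 0.0008]}, {"jaw":0, "pos":[-0.002, 0, 0.0008]}, {"jaw":0, "pos":[-0.002, 0, 0.0008]}]}}

```text
time: 13.45
tool_pos: [562.5, 21.0, 278.6]
tcp_rot: [3.142, -0.004, -0.145]
contact_force: [-5.0, -0.0, 21.4]
grip_width: 0.2
finger_force: 10.8
```

```bash
python3 - <<'E'
from h import *
from plant import vision,bot
t=vision.capture("top");s=vision.capture("scene")
f=lambda c,x,y:cv2.resize(c["color"][y:y+60,x:x+80,::-1],None,fx=5,fy=5,interpolation=cv2.INTER_CUBIC)
cv2.imwrite("pics/end.png",np.hstack([f(s,240,140),f(s,145,215)]))
o=bot.get_obs();print(o["time"],o["tool_pos"].round(2),o["contact_force"].round(1))
E
```

```text
13.55 [562.47  21.01 278.55] [-5.8 -0.4 20.9]
```

View pics/end.png

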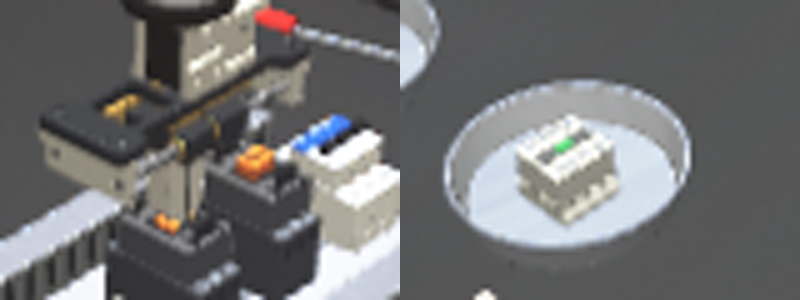

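The left half shows the fingertips holding the bar low at (165,225), with bar 2 at (255,160) untouched and standing proud. The right half shows the block upright in the dish at (565,165). The push is steady at 21 N, so I'm handing in.

```bash
python3 -c "
from plant import bot
print(bot.close_job())"
```

```text
the job is handed in; nothing more can be done
None
```

The auxiliary block stands right way up in the farther steel dish, and the arm is still holding that contactor's orange bar in at its stop with about 21 N; the job was handed in at about 13.6 s, and the other contactor's bar was not touched.

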